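Hold the storage tin's lid open

ROBOT

A 6-joint arm with a two-finger parallel gripper is mounted at the origin on the work surface. World frame = base frame: x ahead of the robot, y to its left, z up, the work surface at z = 0. Lengths are in mm, angles in rad, forces in N, time in s.
With the tool pointing down it reaches from about 275 to 1000 mm from the base axis. Payload 8.4 kg.
Tool frame: the origin (TCP) lies midway between the tips of the shut fingers; the grasp point (between the pads) lies 19 mm behind it; z points along the fingers, y is the line along which they close (so a half turn about z gives the same grasp; the last joint's range is limited). The gripper opens to 85 mm and grips with 20 to 120 N. Pads are 22 mm wide; open, the fingers measure 114 mm over their backs; the gripper's body (76 mm by 85 mm) begins 54 mm behind the grasp point. The pads swing forward as they close: fully open they stand 13 mm farther back than shut.
Start: joints at [-1.327, 0.353, 1.633, -0, 1.155, -0.002], TCP at [152.081, -606.217, 231.281] pointing down, gripper open.
Joint ranges: [-2.63, 2.63], [-0.92, 2.1], [0.06, 2.66], [-1.3, 4.44], [0, 2.69], [-3.02, 3.02]. Speed limits (rad/s): [2.22, 2.22, 2.79, 3.14, 3.14, 3.14].

INTERFACE

Orientations are given as a 3x3 rotation matrix whose columns are the frame's x, y, z axes.
In Python, from workcell import telemetry, eyes, job, nets gives the robot as it stands.
- The arm moves only by the tool jog_arm, never from a script. Its argument "targets" is a list of rows, each a list of 3 entries, a list of its own where there are three numbers: the shift along the tool's x, y, z in mm, then the turn about the tool's z in degrees, then the opening, from -1 (shut) to 1 (fully open), so that 0 is half open. A call has exactly 10 rows; each row is the pose to reach, as a shift and turn from the pose commanded when the call began, along the tool's axes at that moment; what a row does not reach only later rows make up. A row lasts 1/10 s, in which the tool goes at most 50 mm and 8.59 degrees, less where a joint would pass 70% of its speed; a pose out of reach is approached as far as the arm can. A call with a gripper value outside its range is refused whole. The fingers move at their own pace and stop on an object; "squeeze" is the grip in N (left out, the last holds). Time passes only in rows, so rows that repeat a pose let the fingers close, or fill a call up. It gives the time, the measured TCP pose, the force, the opening and the grip force at its end, in the units of the state.
- telemetry.state(): the state, without advancing time (a new reading comes with each control period).
- eyes.capture(name): name is "scene" or "top" or "wrist"; returns a dict with "pixels" (384x512x3 uint8, blue, green, red), "range_z" (384x512 float32, mm along the optical axis (not along the pixel's ray), 0 where there is no reading), "K" (3x3 intrinsics, pixels), "R" (3x3) and "t" (3): a world point X has camera coordinates R X + t. Camera axes: x right, y down, z forward; pixel columns grow to the right and rows downward; lengths in mm; the calibration is good to about 2 mm. A picture is of the moment at which its call begins.
- job.sign_off(): hands the job in; it is judged then, once.
Trained networks look in a picture, given as the dict that the camera call returned (one of the last four; its "shot" number tells which), for a name from the list of things; names that differ only in an ending like _2 or _b are one class to them, and where a whole thing is asked for, a point or a joint stands for the part that bears it (a point fixed in the world has none). Each returns a list of dicts, best first, with "score" (0 to 1); they miss things now and then, are a little off and sometimes report something else, mostly with a low value. They report only what shows in the picture. A call takes as long as a camera call. They do not tell look-alikes from the thing itself.
- nets.boxes_of(query, picture): "box" ([left, top, width, height] in pixels, round what is visible of it).
- nets.regions_of(query, picture): "mask" (384x512 bool, what is visible of it) and "box" ([left, top, width, height] in pixels, round what is visible of it).
- nets.landmark_of(query, picture): "uv" ([column, row] in pixels: a listed point, or the origin of a listed thing).
The state is a dict: "t": time; "q": joint angles; "joint_vel": joint speeds; "tau": joint torques, N m; "tcp_pos": TCP position; "tool_rot": TCP orientation; "force": force on the tool from outside, world axes, zero at the start; "ft_torque": the same for the moment, N m; "grip_width": finger opening in mm; "grasp_force": force on a finger pad.
Only numpy, scipy, OpenCV 4.12 (cv2) and the standard library are available. Lean on these libraries where they do the work, as an engineer would, in place of code of your own. Each camera call takes 0.05 s, during which the arm holds its last target. There are 200 camera calls.

TASK

The white kitchen storage tin has a hinged lid that falls shut by itself, and a roll of paper tape is stored over the upright steel post that serves as the lid's handle. With the lid still shut, slide the roll up off the post and lay it flat on the square cork mat, wholly on it, without dropping it. Then pinch the post, raise the lid to 40 degrees from closed and finish while still holding it there by the post, leaving the mug, the oil bottle and the spice jar alone.

Things in the scene. Friction and masses are not known exactly. Their poses are not given: they have to be found in the camera images.
- tin: white open-topped sheet-metal storage tin, 240 mm (its x) by 200 mm (its y) by 110 mm high, fixed to the counter. Origin: centre of its underside; z up. Its hinge is along the edge on its -x side, which is the side towards the robot (the tin is turned up to 0.35 rad either way); the opening edge is the far one, on its +x side.
- lid (a joint): hinge of the pale wooden lid, rad: 0 = shut and level, grows as the far edge rises and the lid tilts back towards the robot; stop at 1.4. Its weight (0.28 to 0.52 kg, no spring, hardly any friction) shuts it from any angle. A 10 mm board, 250 mm from hinge to far edge, 206 mm wide; its top is 120 mm above the counter when shut.
- lid_hinge (a point): the middle of the hinge line, 110 mm above the counter at the level of the lid's underside, 122 mm from the tin's centre along its -x; it does not move. The hinge line runs along the tin's y.
- post_foot (a point): round steel post, 14 mm diameter, 55 mm long, fixed on the lid's upper face on its middle line, 170 mm from the hinge line; upright when the lid is shut, it tilts with the lid. This point: the centre of its foot on the lid's upper face (10 mm above the hinge line when shut); z up along the post, x away from the hinge, y along the hinge line.
- post_tip (a point): centre of the post's upper end, 55 mm above its foot along the post.
- roll: loose roll of off-white paper tape wound on a brown card core: 60 mm outer diameter, bore 32 mm, 25 mm high, about 70 g. Origin: centre of its underside, on its axis; z along the axis. At the start it lies flat on the lid, loosely around the post (8 mm play all round when centred).
- mat: square cork mat, 150 by 150 mm, 6 mm thick, fixed to the counter, beside the tin (to its left or right). Origin: centre of its underside; x and y along its edges.
- mug: bystander: white mug, 80 mm wide, 90 mm high, handle at its +y; origin: centre of its underside. In the middle, beyond the tin and mat.
- oil: bystander: green glass oil bottle, 56 mm diameter, 190 mm high; origin: centre of its underside. Out to the right.
- spice: bystander: small amber glass jar with a black cap, 44 mm diameter, 90 mm high; origin: centre of its underside. Out to the left.
Not all that is in view belongs to the job. Of the things that look like the mat, take the one that is farthest to the robot's left at the start.

How it is judged:
By the outcome, as a careful person would: the job done as asked, in the order asked, and still so for the second after the job is handed in, while the arm keeps its last pose, push and grip.
It also fails if it takes over 58 s, if anything falls off the work surface, if the arm or the gripper's body presses on something with over 40 N, if the wrist force passes 120 N, or if a joint passes its speed limit or range.

## Working session

There is one attempt and no reset: what is moved stays moved. The work goes in short steps, Python scripts to look and compute and a tool call to move; the robot and the scene stay as the last step left them, time stands still between calls to the robot, and variables do not carry over. Pictures are saved under pics/ and viewed, at most 10 in all, crops included, and the job is handed in when it is done.

Besides the shell and the picture viewer there is one more tool, called after ">>>" as name(argument=value, ...), one argument or row to a line, values as JSON. jog_arm: Moves the arm, as the interface text tells. Its arguments: {"type":"object","properties":{"targets":{"type":"array"},"squeeze":{"type":"number"}},"required":["targets"]}

```bash
ls; mkdir -p pics
cat > h.py <<'E'
import numpy as np, cv2
from workcell import telemetry, eyes, job, nets
def back(p,u,v,z=None,depth=None):
    K,R,t=map(np.array,(p["K"],p["R"],p["t"])); t=t.ravel()
    d=R.T@(np.linalg.inv(K)@[u,v,1]); c=-R.T@t
    if z is not None: return c+d*(z-c[2])/d[2]
    return c+d*depth
def cloud(p,m):
    v,u=np.nonzero(m&(p["range_z"]>0)); 
    K,R,t=map(np.array,(p["K"],p["R"],p["t"])); t=t.ravel()
    d=(np.linalg.inv(K)@np.c_[u,v,np.ones(len(u))].T)*p["range_z"][v,u]
    return (R.T@(d-t[:,None])).T
E
python3 - <<'E'
from h import *
ps={}
for n in("scene","top"):
    p=ps[n]=eyes.capture(n)
    cv2.imwrite(f"pics/{n}0.png",p["pixels"])
    c=-np.array(p["R"]).T@np.array(p["t"]).ravel(); print(n,c.round())
    for q in("tin","lid","roll","mat","mug","oil","spice"):
        for r in nets.regions_of(q,p)[:3]:
            P=cloud(p,r["mask"]); print(n,q,round(r["score"],2),r["box"],np.median(P,0).round(1) if len(P) else None, P.min(0).round() if len(P) else None,P.max(0).round() if len(P) else None)
    for q in("post_tip","post_foot","roll","mat","tin","lid_hinge"):
        for r in nets.landmark_of(q,p)[:2]: print(n,q,round(r["score"],2),np.round(r["uv"],1), back(p,*r["uv"],z={"post_tip":175,"post_foot":120,"roll":120,"mat":0,"tin":0,"lid_hinge":110}[q]).round(1))
E
```

```text
pics
scene [1115. -504.  952.]
scene tin 0.59 [179.6, 179.6, 104.3, 103.4] [ 608.4 -174.   120.6] [ 430. -277.   -1.] [708. -31. 177.]
scene tin 0.27 [225.9, 212.1, 17.8, 24.5] [ 626.5 -170.6  144.5] [ 586. -195.  118.] [ 646. -135.  150.]
scene lid 0.79 [182.2, 178.6, 101.0, 83.9] [ 575.7 -163.2  121.3] [ 329. -277.   -2.] [707.  33. 177.]
scene roll 0.55 [223.0, 211.9, 23.8, 25.4] [ 622.4 -170.1  144. ] [ 576. -195.  117.] [ 644. -121.  150.]
scene mat 0.97 [275.0, 168.6, 55.7, 43.7] [564.1 164.1   7.4] [473.  87.  -3.] [641. 252.  15.]
scene mat 0.83 [131.0, 176.9, 58.3, 41.2] [ 272.3 -246.5    7.5] [ 186. -318.    0.] [ 345. -167.   13.]
scene mat 0.67 [217.2, 151.4, 50.9, 35.9] [341.2  76.    7.6] [247. -33.  -1.] [466. 164. 119.]
scene mug 0.69 [299.4, 218.5, 30.6, 38.9] [748.6  19.9  54.5] [708. -23.  -1.] [786. 121.  96.]
scene oil 0.72 [139.0, 252.6, 31.2, 50.0] [ 600.2 -423.8  113.9] [ 569. -449.    3.] [ 613. -395.  194.]
scene spice 0.72 [354.7, 148.4, 15.8, 21.2] [627.4 409.3  55.8] [562. 395.  -1.] [643. 506.  95.]
scene post_tip 0.86 [233.8 219.6] [ 621.3 -173.5  175. 
[... 956 characters left out ...]
[707. -28.  -6.] [815.  88.  98.]
top oil 0.61 [400.6, 146.1, 38.8, 26.0] [ 577.7 -408.6  121.5] [ 556. -492.   -3.] [ 624. -392.  195.]
top spice 0.83 [109.0, 134.1, 26.6, 18.7] [618.4 412.7  85. ] [601. 398.  -2.] [645. 451.  96.]
top post_tip 0.75 [331.2 142.6] [ 611.1 -166.1  175. ]
top post_foot 0.93 [326.7 142.8] [ 621.5 -162.2  120. ]
top roll 0.81 [326.6 144.6] [ 616.5 -161.9  120. ]
top mat 0.88 [345.  267.6] [ 275.3 -232.7    0. ]
top mat 0.66 [238.4 243.6] [340.6  80.7   0. ]
top tin 0.86 [319.5 166.8] [ 572.3 -157.8    0. ]
top tin 0.53 [260.  110.9] [741.1  23.3   0. ]
top lid_hinge 0.78 [318.  204.7] [ 451.5 -139.7  110. ]
top lid_hinge 0.54 [408.5 165. ] [ 564.8 -389.7  110. ]
```

Run:
```python
from h import *
a=cv2.imread("pics/scene0.png")[135:310,110:400]; b=cv2.imread("pics/top0.png")[70:320,90:450]
cv2.imwrite("pics/crop.png",np.vstack([cv2.resize(a,(480,290),interpolation=2),cv2.resize(b,(480,310*1),interpolation=2)]))
for n in("top","scene"):
    p=eyes.capture(n)
    P=cloud(p,np.ones((384,512),bool))
    def near(c,r,lo,hi): return P[(np.hypot(P[:,0]-c[0],P[:,1]-c[1])<r)&(P[:,2]>lo)&(P[:,2]<hi)]
    t=near((615,-165),30,165,185); print(n,"tip",len(t),t.mean(0).round(1))
    t=near((615,-165),45,140,150); print("roll top",len(t),np.round(cv2.minEnclosingCircle(t[:,:2].astype(np.float32)),1) if 0 else cv2.minEnclosingCircle(t[:,:2].astype(np.float32)))
    t=near((570,-155),190,114,126); print("lid",cv2.minAreaRect(t[:,:2].astype(np.float32)))
    for c in((558,170),(340,76),(272,-245)):
        t=near(c,120,3.5,9); print("mat",c,len(t),t[:,2].mean().round(1),cv2.minAreaRect(t[:,:2].astype(np.float32)))
        
    for c in((558,170),(340,76),(272,-245)):
        K,R,tt=map(np.array,(p["K"],p["R"],p["t"]));x=K@(R@[*c,6]+tt.ravel());u,v=(x[:2]/x[2]).astype(int)
        if 0<=u<512 and 0<=v<384: print((u,v),p["pixels"][v-3:v+4,u-3:u+4].reshape(-1,3).mean(0).round())
```

```text
top tip 26 [ 613.3 -162.6  174.2]
roll top 283 ((615.9935302734375, -164.98651123046875), 30.037322998046875)
lid ((567.8872680664062, -155.11978149414062), (206.48597717285156, 255.52093505859375), 79.80510711669922)
mat (558, 170) 2056 6.1 ((558.0723876953125, 169.9004669189453), (234.59527587890625, 235.5721435546875), 58.59991455078125)
mat (340, 76) 2171 6.1 ((339.8984680175781, 75.67045593261719), (229.94937133789062, 235.8114471435547), 10.339542388916016)
mat (272, -245) 2217 6.1 ((271.6173400878906, -244.44979858398438), (232.26043701171875, 234.7389678955078), 76.85865783691406)
(np.int64(209), np.int64(169)) [ 89. 147. 191.]
(np.int64(239), np.int64(243)) [ 89. 147. 192.]
(np.int64(349), np.int64(268)) [ 87. 145. 189.]
scene tip 26 [ 614.1 -163.9  173.9]
roll top 217 ((614.3421630859375, -164.1598663330078), 31.593759536743164)
lid ((567.876220703125, -154.21160888671875), (206.98226928710938, 253.29364013671875), 80.01212310791016)
mat (558, 170) 1195 6.5 ((552.3732299804688, 170.6554718017578), (231.81996154785156, 222.51617431640625), 82.73843383789062)
mat (340, 76) 918 6.6 ((334.6617431640625, 82.7182388305664), (235.5244903564453, 220.63626098632812), 34.09617614746094)
mat (272, -245) 1231 6.5 ((264.9570617675781, -250.07852172851562), (221.8538818359375, 233.213134765625), 37.13260269165039)
(np.int64(301), np.int64(188)) [ 58. 113. 157.]
(np.int64(243), np.int64(167)) [ 58. 112. 156.]
(np.int64(160), np.int64(198)) [ 57. 112. 155.]
```

View pics/crop.png

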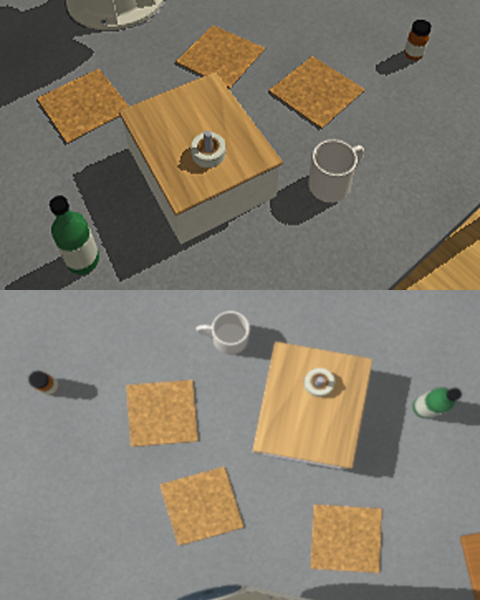

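Scene: three identical cork mats at top-view px (209,169), (239,243) and (349,268), which is world y of about +170, +76 and −245. The first is farthest to the robot's left and lies beside the tin, so it's the one meant. The crop shows it left of the tin (lower panel, ~(162,412)). The roll and post are at lower-panel px (320,382).

Run:
```python
from h import *
p=eyes.capture("top"); px=p["pixels"].astype(int)
m=(px[:,:,2]-px[:,:,0]>60); m[:140]=0;m[205:]=0;m[:,:175]=0;m[:,245:]=0
v,u=np.nonzero(m); P=np.array([back(p,a,b,z=6) for a,b in zip(u,v)]); print("mat",len(P),cv2.minAreaRect(P[:,:2].astype(np.float32)),P.mean(0))
s=telemetry.state(); R=np.array(s["tool_rot"]); print(R.round(4),s["tcp_pos"],s["grip_width"],s["force"])
for g in ([615,-164.5,215],): 
    print("shift",(R.T@(np.array(g)-s["tcp_pos"])).round(1))
hd=np.array([-np.sin(np.radians(-10)),np.cos(np.radians(-10)),0]); d=R.T@hd; print("turn to align tool y",np.degrees(np.arctan2(-d[0],d[1])))
```

```text
mat 2482 ((560.8270263671875, 166.36920166015625), (149.6571044921875, 149.3761749267578), 5.878468036651611) [560.43750627 166.64194413   6.        ]
[[ 0.97    0.2433  0.    ]
 [ 0.2433 -0.97   -0.    ]
 [-0.      0.     -1.    ]] [ 152.06437603 -606.22610944  231.28920805] 85.4566082031896 [-0.12273878 -0.30671056  0.33868064]
shift [ 556.5 -315.8   16.3]
turn to align tool y -155.92080859903194
```

>>> jog_arm(
  targets=[
    [[0,0,-15],0,1],
    [[20,-10,-25],3,1],
    [[50,-28,-25],6,1],
    [[85,-48,-25],9,1],
    [[125,-71,-25],12,1],
    [[165,-94,-25],15,1],
    [[205,-116,-25],18,1],
    [[245,-139,-25],21,1],
    [[285,-162,-25],24,1],
    [[325,-184,-25],24,1],
  ],
  squeeze=40,
)

```text
t: 2.55
tcp_pos: [424.0, -347.4, 257.8]
tool_rot: [[0.985, -0.174, 0.001], [-0.174, -0.985, -0.001], [0.001, 0.001, -1.0]]
force: [0.2, -0.9, 0.3]
grip_width: 85.1
grasp_force: 0.0
```

```bash
cat >> h.py <<'E'
def to(*g):
    s=telemetry.state(); R=np.array(s["tool_rot"]); print(round(s["t"],2),"tcp",np.round(s["tcp_pos"],1),"w",round(s["grip_width"],1),"gf",round(s["grasp_force"],1),"F",np.round(s["force"],1),"tool y",R[:,1].round(3),"x",R[:,0].round(3))
    for q in g: print(q,"->",(R.T@(np.array(q)-s["tcp_pos"])).round(1))
E
python3 -c "
from h import *
to([615,-164.5,215])"
```

```text
2.55 tcp [ 424.  -347.4  257.8] w 85.1 gf 0.0 F [ 0.2 -0.9  0.3] tool y [-0.174 -0.985  0.001] x [ 0.985 -0.174  0.001]
[615, -164.5, 215] -> [ 156.2 -213.4   42.8]
```

>>> jog_arm(
  targets=[
    [[20,-27,0],0,1],
    [[44,-60,0],0,1],
    [[68,-93,0],0,1],
    [[92,-126,0],0,1],
    [[116,-158,0],0,1],
    [[138,-188,10],0,1],
    [[152,-207,22],0,1],
    [[157,-214,34],0,1],
    [[157,-214,40],0,1],
    [[157,-214,40],0,1],
  ],
)

```text
t: 3.55
tcp_pos: [612.9, -165.4, 215.6]
tool_rot: [[0.985, -0.172, -0.002], [-0.172, -0.985, 0.0], [-0.002, 0.0, -1.0]]
force: [-0.5, -0.1, -0.3]
grip_width: 85.1
grasp_force: 0.0
```

Run:
```python
from h import *
to([615,-164.5,118])
p=eyes.capture("wrist"); cv2.imwrite("pics/w1.png",p["pixels"])
P=cloud(p,np.ones((384,512),bool))
n=P[np.hypot(P[:,0]-614,P[:,1]+164)<45]
t=n[(n[:,2]>168)&(n[:,2]<182)]; print("tip",len(t),t.mean(0).round(1) if len(t) else 0)
t=n[(n[:,2]>141)&(n[:,2]<150)]; print("roll",len(t),cv2.minEnclosingCircle(t[:,:2].astype(np.float32)) if len(t) else 0, cv2.minAreaRect(t[:,:2].astype(np.float32)))
```

```text
3.55 tcp [ 612.9 -165.4  215.6] w 85.1 gf 0.0 F [-0.5 -0.1 -0.3] tool y [-0.172 -0.985  0.   ] x [ 0.985 -0.172 -0.002]
[615, -164.5, 118] -> [ 2.1 -1.2 97.6]
tip 406 [ 613.8 -163.5  172.9]
roll 3789 ((614.6698608398438, -165.18173217773438), 29.94856071472168) ((614.7131958007812, -165.3885498046875), (59.03738021850586, 58.95375061035156), 67.48531341552734)
```

View pics/w1.png

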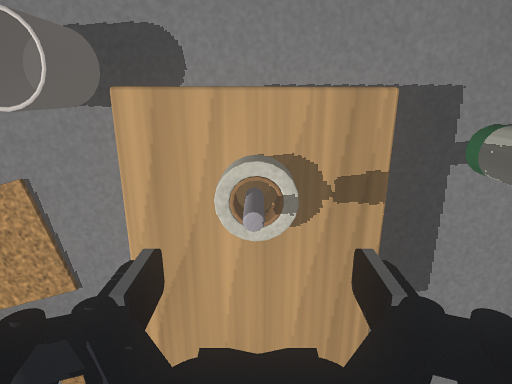

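Wrist view: roll at px (257,198) with the post at (254,215), centred between the finger pads. Descending.

>>> jog_arm(
  targets=[
    [[2,0,12],0,1],
    [[2,0,28],0,1],
    [[2,0,44],0,1],
    [[2,0,60],0,1],
    [[2,0,74],0,1],
    [[2,0,84],0,1],
    [[2,0,91],0,1],
    [[2,0,96],0,1],
    [[2,0,96],0,1],
    [[2,0,96],0,1],
  ],
)

```text
t: 4.6
tcp_pos: [616.3, -165.3, 120.6]
tool_rot: [[0.985, -0.172, 0.001], [-0.172, -0.985, -0.0], [0.001, 0.0, -1.0]]
force: [-0.1, 0.2, -0.3]
grip_width: 85.2
grasp_force: 0.0
```

>>> jog_arm(
  targets=[
    [[0,0,0],0,0.6],
    [[0,0,0],0,0.3],
    [[0,0,0],0,0.1],
    [[0,0,0],0,-0.1],
    [[0,0,0],0,-0.3],
    [[0,0,0],0,-0.3],
    [[0,0,0],0,-0.3],
    [[0,0,0],0,-0.3],
    [[0,0,0],0,-0.3],
    [[0,0,0],0,-0.3],
  ],
  squeeze=40,
)

```text
t: 5.6
tcp_pos: [616.4, -165.3, 121.4]
tool_rot: [[0.985, -0.172, 0.001], [-0.172, -0.985, -0.0], [0.001, 0.0, -1.0]]
force: [-2.4, 0.7, 5.0]
grip_width: 59.6
grasp_force: 42.3
```

Run:
```python
from h import *
to()
p=eyes.capture("wrist");q=eyes.capture("scene"); cv2.imwrite("pics/w2.png",np.hstack([p["pixels"][100:384,60:460],cv2.resize(q["pixels"][150:292,150:350],(400,284),interpolation=2)]))
```

```text
5.6 tcp [ 616.4 -165.3  121.4] w 59.6 gf 42.3 F [-2.4  0.7  5. ] tool y [-0.172 -0.985  0.   ] x [ 0.985 -0.172  0.001]
```

View pics/w2.png

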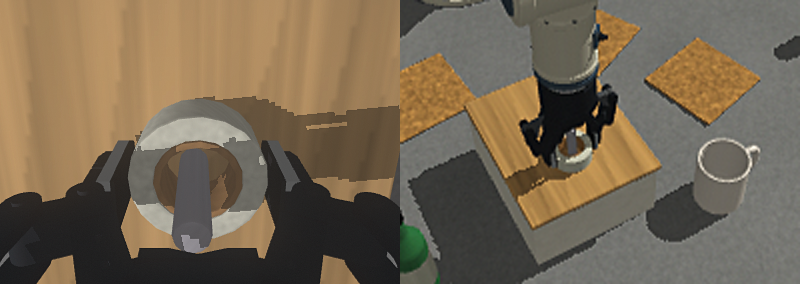

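Left crop: the roll is held at its diameter (59.6 mm) at px (197,170), with the post inside the bore. The right crop shows the gripper upright over the lid. Lifting.

>>> jog_arm(
  targets=[
    [[0,0,-4],0,-0.3],
    [[0,0,-10],0,-0.3],
    [[0,0,-18],0,-0.3],
    [[0,0,-28],0,-0.3],
    [[0,0,-38],0,-0.3],
    [[0,0,-50],0,-0.3],
    [[0,0,-62],0,-0.3],
    [[0,0,-74],0,-0.3],
    [[0,0,-85],0,-0.3],
    [[0,0,-85],0,-0.3],
  ],
)

```text
t: 6.7
tcp_pos: [617.0, -165.5, 207.4]
tool_rot: [[0.985, -0.172, 0.003], [-0.172, -0.985, -0.001], [0.003, 0.0, -1.0]]
force: [1.0, -0.5, -0.6]
grip_width: 59.2
grasp_force: 43.2
```

Run:
```python
from h import *
to([560,168,205])
p=eyes.capture("scene"); P=cloud(p,np.ones((384,512),bool))
t=P[(np.hypot(P[:,0]-585,P[:,1]+160)<130)&(P[:,2]>112)&(P[:,2]<128)]; print("lid",len(t),np.linalg.lstsq(np.c_[t[:,:2],np.ones(len(t))],t[:,2],rcond=None)[0])
for q in ("roll",):
  for r in nets.regions_of(q,p)[:2]:
    C=cloud(p,r["mask"]); print(r["score"],r["box"],np.median(C,0),np.percentile(C,[3,97],axis=0))
```

```text
6.7 tcp [ 617.  -165.5  207.4] w 59.2 gf 43.2 F [ 1.  -0.5 -0.6] tool y [-0.172 -0.985  0.   ] x [ 0.985 -0.172  0.003]
[560, 168, 205] -> [-113.6 -318.7    2. ]
lid 3326 [-2.75562239e-03  1.67709791e-03  1.23192274e+02]
0.71 [225.4, 195.8, 22.0, 25.5] [ 623.4671015  -162.83793693  229.64233173] [[ 548.49662991 -192.49249749  121.21796805]
 [ 644.01411975 -117.42705144  234.50183847]]
```

>>> jog_arm(
  targets=[
    [[-6,-16,0],0,-0.3],
    [[-17,-48,0],0,-0.3],
    [[-30,-84,0],0,-0.3],
    [[-43,-120,0],0,-0.3],
    [[-56,-158,0],0,-0.3],
    [[-70,-196,0],0,-0.3],
    [[-83,-233,0],0,-0.3],
    [[-96,-269,0],0,-0.3],
    [[-107,-300,0],0,-0.3],
    [[-113,-318,0],0,-0.3],
  ],
)

```text
t: 7.8
tcp_pos: [557.7, 170.4, 204.5]
tool_rot: [[0.985, -0.17, -0.002], [-0.17, -0.985, 0.0], [-0.002, -0.0, -1.0]]
force: [-0.6, -0.9, -1.7]
grip_width: 59.1
grasp_force: 43.2
```

>>> jog_arm(
  targets=[
    [[0,0,10],0,-0.3],
    [[0,0,30],0,-0.3],
    [[0,0,52],0,-0.3],
    [[0,0,75],0,-0.3],
    [[0,0,98],0,-0.3],
    [[0,0,120],0,-0.3],
    [[0,0,140],0,-0.3],
    [[0,0,155],0,-0.3],
    [[0,0,165],0,-0.3],
    [[0,0,165],0,-0.3],
  ],
)

```text
t: 8.8
tcp_pos: [558.4, 167.0, 38.8]
tool_rot: [[0.985, -0.172, -0.002], [-0.172, -0.985, -0.001], [-0.002, 0.001, -1.0]]
force: [-0.6, 0.3, -1.3]
grip_width: 59.4
grasp_force: 43.3
```

Run:
```python
from h import *
to([560,168,8])
q=eyes.capture("scene"); 
for r in nets.regions_of("roll",q)[:2]:
    C=cloud(q,r["mask"]); print(r["score"],r["box"],np.median(C,0),np.percentile(C,[3,97],axis=0))
P=cloud(q,np.ones((384,512),bool)); P=P[(np.hypot(P[:,0]-560,P[:,1]-168)<60)]
R=P[(np.hypot(P[:,0]-560,P[:,1]-168)<34)]
print(np.histogram(R[:,2],bins=np.arange(0,110,5)))
cv2.imwrite("pics/s3.png",cv2.resize(q["pixels"][120:240,230:390],(640,480),interpolation=2))
```

```text
8.8 tcp [558.4 167.   38.8] w 59.4 gf 43.3 F [-0.6  0.3 -1.3] tool y [-0.172 -0.985  0.001] x [ 0.985 -0.172 -0.002]
[560, 168, 8] -> [ 1.5 -1.3 30.8]
0.46 [296.8, 170.2, 12.9, 19.6] [568.83974142 169.16563493  59.60714877] [[536.48404372 139.8485528   26.33249093]
 [585.55974138 192.80980346  66.53650562]]
(array([  6, 124,   9,   0,   0,   0,   0,   4,  16,  27,  17,  27,  66,
        31,   3,   6,  11,   1,   5,   3,   2]), array([  0,   5,  10,  15,  20,  25,  30,  35,  40,  45,  50,  55,  60,
        65,  70,  75,  80,  85,  90,  95, 100, 105]))
```

View pics/s3.png

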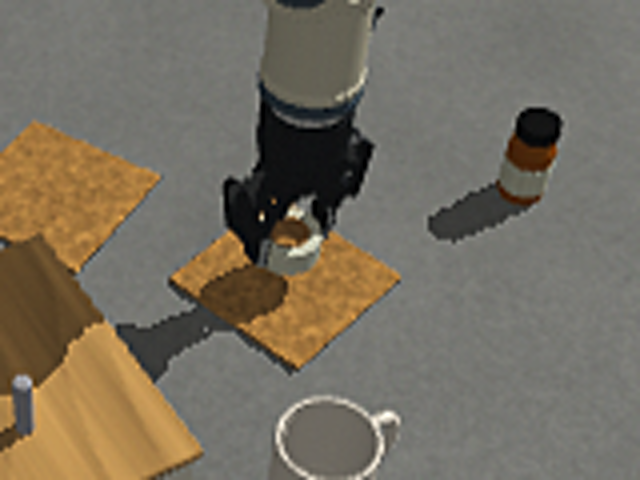

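Picture: the roll hangs level in the gripper at crop px (293,250), over the middle of the left mat, and the post is bare at (22,400). Lowering gently.

>>> jog_arm(
  targets=[
    [[1,-1,5],0,-0.3],
    [[1,-1,12],0,-0.3],
    [[1,-1,18],0,-0.3],
    [[1,-1,23],0,-0.3],
    [[1,-1,26],0,-0.3],
    [[1,-1,28],0,-0.3],
    [[1,-1,29],0,-0.3],
    [[1,-1,30],0,-0.3],
    [[1,-1,30],0,-0.3],
    [[1,-1,30],0,-0.3],
  ],
)

```text
t: 9.9
tcp_pos: [560.7, 168.3, 10.4]
tool_rot: [[0.985, -0.172, 0.0], [-0.172, -0.985, 0.0], [0.0, -0.0, -1.0]]
force: [0.2, 0.1, -1.5]
grip_width: 59.1
grasp_force: 43.3
```

>>> jog_arm(
  targets=[
    [[0,0,0.5],0,-0.3],
    [[0,0,1],0,-0.3],
    [[0,0,1.5],0,-0.3],
    [[0,0,2],0,-0.3],
    [[0,0,2.5],0,-0.3],
    [[0,0,3],0,-0.3],
    [[0,0,3],0,-0.3],
    [[0,0,3],0,-0.3],
    [[0,0,3],0,-0.3],
    [[0,0,3],0,-0.3],
  ],
)

```text
t: 10.9
tcp_pos: [560.6, 168.3, 7.4]
tool_rot: [[0.985, -0.172, -0.0], [-0.172, -0.985, 0.0], [-0.0, -0.0, -1.0]]
force: [-1.2, 0.0, 4.0]
grip_width: 59.3
grasp_force: 43.6
```

Contact with the mat (about +5 N). Releasing, then rising straight up.

>>> jog_arm(
  targets=[
    [[0,0,0],0,0.2],
    [[0,0,0],0,0.4],
    [[0,0,0],0,0.5],
    [[0,0,0],0,0.6],
    [[0,0,0],0,0.7],
    [[0,0,0],0,0.8],
    [[0,0,0],0,0.9],
    [[0,0,0],0,1],
    [[0,0,0],0,1],
    [[0,0,0],0,1],
  ],
)

```text
t: 11.9
tcp_pos: [560.7, 168.3, 7.3]
tool_rot: [[0.985, -0.172, 0.0], [-0.172, -0.985, 0.0], [0.0, -0.0, -1.0]]
force: [-0.6, 1.2, 0.6]
grip_width: 85.2
grasp_force: 0.0
```

>>> jog_arm(
  targets=[
    [[0,0,-8],0,1],
    [[0,0,-20],0,1],
    [[0,0,-40],0,1],
    [[0,0,-65],0,1],
    [[0,0,-95],0,1],
    [[0,0,-130],0,1],
    [[0,0,-165],0,1],
    [[0,0,-200],0,1],
    [[0,0,-225],0,1],
    [[0,0,-230],0,1],
  ],
)

```text
t: 12.9
tcp_pos: [562.2, 168.8, 242.0]
tool_rot: [[0.985, -0.172, 0.006], [-0.172, -0.985, 0.002], [0.006, -0.003, -1.0]]
force: [0.6, 0.5, -0.1]
grip_width: 85.7
grasp_force: 0.0
```

Run:
```python
from h import *
to([613.2,-163.2,235])
p=eyes.capture("wrist");P=cloud(p,np.ones((384,512),bool)); n=P[np.hypot(P[:,0]-560,P[:,1]-168)<60]
t=n[(n[:,2]>25)&(n[:,2]<40)]; print("roll top",len(t),t[:,2].mean(),np.ptp(t[:,2]),cv2.minEnclosingCircle(t[:,:2].astype(np.float32)))
cv2.imwrite("pics/w4.png",p["pixels"])
```

```text
12.9 tcp [562.2 168.8 242. ] w 85.7 gf 0.0 F [ 0.6  0.5 -0.1] tool y [-0.172 -0.985 -0.003] x [ 0.985 -0.172  0.006]
[613.2, -163.2, 235] -> [107.3 318.2   6.7]
roll top 1577 29.294721905213066 6.584808111329956 ((558.9932861328125, 168.25454711914062), 29.950937271118164)
```

View pics/w4.png

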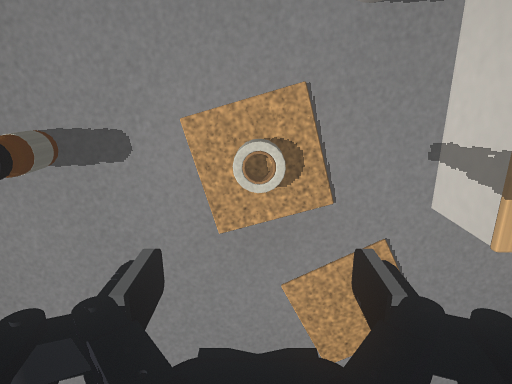

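The roll lies flat in the middle of the mat (px (259,167)). Going back to the post.

>>> jog_arm(
  targets=[
    [[6,16,0],0,0.5],
    [[17,48,0],0,0.5],
    [[29,84,0],0,0],
    [[41,120,0],0,0],
    [[54,158,0],0,0],
    [[67,196,0],0,0],
    [[80,233,0],0,0],
    [[92,269,0],0,0],
    [[103,300,0],0,0],
    [[108.5,317.5,0],0,0],
  ],
)

```text
t: 13.95
tcp_pos: [611.9, -166.2, 235.6]
tool_rot: [[0.985, -0.174, -0.002], [-0.174, -0.985, 0.0], [-0.002, 0.0, -1.0]]
force: [0.6, 0.5, -0.3]
grip_width: 42.7
grasp_force: 0.0
```

>>> jog_arm(
  targets=[
    [[0,0,5],0,0],
    [[0,0,15],0,0],
    [[0,0,27],0,0],
    [[0,0,33],0,0],
    [[0,0,35],0,0],
    [[0,0,35],0,0],
    [[0,0,35],0,0],
    [[0,0,35],0,0],
    [[0,0,35],0,0],
    [[0,0,35],0,0],
  ],
)

```text
t: 14.95
tcp_pos: [612.9, -163.2, 202.6]
tool_rot: [[0.985, -0.172, 0.0], [-0.172, -0.985, -0.0], [0.0, 0.0, -1.0]]
force: [0.3, -0.5, -0.5]
grip_width: 42.8
grasp_force: 0.0
```

Run:
```python
from h import *
p=eyes.capture("wrist");P=cloud(p,np.ones((384,512),bool)); n=P[np.hypot(P[:,0]-613,P[:,1]+163)<20]
t=n[(n[:,2]>150)&(n[:,2]<172)]; print("post",len(t),t.mean(0).round(1),t.min(0),t.max(0))
t=n[(n[:,2]>172.5)&(n[:,2]<182)]; print("tip",len(t),t.mean(0).round(1))
to([613.3,-163.2,143])
```

```text
post 299 [ 617.7 -164.2  162.3] [ 606.3531965  -170.08449287  150.00189361] [ 619.93019352 -156.39361976  171.97687915]
tip 343 [ 613.1 -163.3  173.5]
15.0 tcp [ 612.9 -163.2  202.5] w 42.6 gf 0.0 F [-0.6  0.4 -0.2] tool y [-0.172 -0.985  0.   ] x [ 0.985 -0.172  0.   ]
[613.3, -163.2, 143] -> [ 0.3 -0.1 59.5]
```

>>> jog_arm(
  targets=[
    [[0,0,8],0,0],
    [[0,0,20],0,0],
    [[0,0,34],0,0],
    [[0,0,46],0,0],
    [[0,0,55],0,0],
    [[0,0,59],0,0],
    [[0,0,59],0,0],
    [[0,0,59],0,0],
    [[0,0,59],0,0],
    [[0,0,59],0,0],
  ],
)

```text
t: 16.0
tcp_pos: [613.2, -163.2, 143.9]
tool_rot: [[0.985, -0.172, 0.001], [-0.172, -0.985, -0.0], [0.001, 0.0, -1.0]]
force: [1.2, -0.9, -0.2]
grip_width: 42.5
grasp_force: 0.0
```

>>> jog_arm(
  targets=[
    [[0,0,0],0,-0.2],
    [[0,0,0],0,-0.4],
    [[0,0,0],0,-0.6],
    [[0,0,0],0,-0.8],
    [[0,0,0],0,-1],
    [[0,0,0],0,-1],
    [[0,0,0],0,-1],
    [[0,0,0],0,-1],
    [[0,0,0],0,-1],
    [[0,0,0],0,-1],
  ],
  squeeze=50,
)

```text
t: 17.0
tcp_pos: [612.9, -162.8, 143.5]
tool_rot: [[0.985, -0.172, 0.0], [-0.172, -0.985, 0.001], [0.0, -0.001, -1.0]]
force: [-1.0, 5.5, 5.6]
grip_width: 12.1
grasp_force: 48.7
```

Run:
```python
from h import *
to()
s=telemetry.state(); z0=s["tcp_pos"][2]+19-110
for a in np.arange(4,41,4):
    r=np.radians(a); print(a, round(170*np.cos(r)-z0*np.sin(r)-170,1), round(-(170*np.sin(r)+z0*np.cos(r)-z0),1))
```

```text
17.0 tcp [ 612.9 -162.8  143.5] w 12.1 gf 48.7 F [-1.   5.5  5.6] tool y [-0.172 -0.985 -0.001] x [ 0.985 -0.172  0.   ]
4 -4.1 -11.7
8 -9.0 -23.1
12 -14.6 -34.2
16 -21.1 -44.8
20 -28.2 -55.0
24 -36.1 -64.6
28 -44.6 -73.7
32 -53.7 -82.1
36 -63.3 -89.9
40 -73.5 -97.0
```

>>> jog_arm(
  targets=[
    [[-1,0,-3],0,-1],
    [[-2,0,-6],0,-1],
    [[-4,0,-11.5],0,-1],
    [[-6.5,0,-17.5],0,-1],
    [[-9,0,-23],0,-1],
    [[-14.5,0,-34],0,-1],
    [[-21,0,-45],0,-1],
    [[-24.5,0,-50],0,-1],
    [[-28,0,-55],0,-1],
    [[-28,0,-55],0,-1],
  ],
)

```text
t: 18.0
tcp_pos: [583.9, -157.6, 197.6]
tool_rot: [[0.985, -0.172, -0.002], [-0.172, -0.985, 0.001], [-0.003, -0.001, -1.0]]
force: [-0.5, 5.5, -5.9]
grip_width: 12.1
grasp_force: 48.7
```

```bash
cat >> h.py <<'E'
def lidang(name="scene"):
    p=eyes.capture(name); P=cloud(p,np.ones((384,512),bool)); a=np.radians(-10)
    e=np.array([np.cos(a),np.sin(a)]); f=np.array([-e[1],e[0]]); h=np.array([444.8,-133.])
    x=(P[:,:2]-h)@e; y=(P[:,:2]-h)@f; z=P[:,2]-110
    ok=(abs(y)<98)&(abs(y)>50)&(x>0)&(x<260)&(z>8)&(z<220); x,y,z=x[ok],y[ok],z[ok]
    # robust: line through z=x tan+10/cos
    best=max(np.radians(np.arange(0,70,.25)),key=lambda t:(abs(-x*np.sin(t)+z*np.cos(t)-10)<3).sum())
    i=abs(-x*np.sin(best)+z*np.cos(best)-10)<5
    s=np.polyfit(x[i],z[i],1); print(name,"lid deg",np.degrees(best),"fit",np.degrees(np.arctan(s[0])).round(2),i.sum()); return p
E
python3 - <<'E'
from h import *
to(); p=lidang(); lidang("top")
cv2.imwrite("pics/s5.png",cv2.resize(p["pixels"][130:300,130:350],(660,510),interpolation=2))
E
```

```text
18.0 tcp [ 583.9 -157.6  197.6] w 12.1 gf 48.7 F [-0.5  5.5 -5.9] tool y [-0.172 -0.985 -0.001] x [ 0.985 -0.172 -0.003]
scene lid deg 19.75 fit 19.16 1395
top lid deg 19.25 fit 19.22 2009
```

View pics/s5.png

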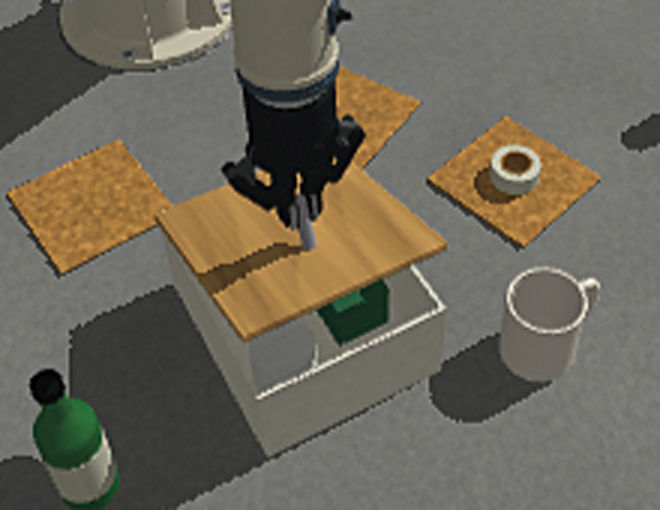

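The lid is up by about 20°, with the post pinched at crop px (303,220) and the roll still on the mat at (516,168). Continuing the arc.

>>> jog_arm(
  targets=[
    [[-4,0,-5],0,-1],
    [[-8,0,-9.5],0,-1],
    [[-12,0,-14],0,-1],
    [[-16.5,0,-18.5],0,-1],
    [[-21,0,-23],0,-1],
    [[-25.5,0,-27],0,-1],
    [[-30,0,-31],0,-1],
    [[-35,0,-35],0,-1],
    [[-40,0,-38.5],0,-1],
    [[-45.5,0,-42],0,-1],
  ],
)

```text
t: 19.1
tcp_pos: [539.4, -149.8, 239.1]
tool_rot: [[0.985, -0.172, -0.002], [-0.172, -0.985, 0.002], [-0.002, -0.001, -1.0]]
force: [0.6, 6.5, -8.5]
grip_width: 12.8
grasp_force: 48.6
```

>>> jog_arm(
  targets=[
    [[0,0,0],0,-1],
    [[0,0,0],0,-1],
    [[0,0,0],0,-1],
    [[0,0,0],0,-1],
    [[0,0,0],0,-1],
    [[0,0,0],0,-1],
    [[0,0,0],0,-1],
    [[0,0,0],0,-1],
    [[0,0,0],0,-1],
    [[0,0,0],0,-1],
  ],
)

```text
t: 20.1
tcp_pos: [539.5, -149.8, 239.0]
tool_rot: [[0.985, -0.172, -0.002], [-0.172, -0.985, 0.002], [-0.002, -0.001, -1.0]]
force: [1.1, 5.5, -7.8]
grip_width: 11.9
grasp_force: 48.9
```

Run:
```python
from h import *
to(); p=lidang(); lidang("top");lidang(); lidang("top")
cv2.imwrite("pics/s6.png",cv2.resize(p["pixels"][130:300,130:350],(660,510),interpolation=2))
```

```text
20.1 tcp [ 539.5 -149.8  239. ] w 11.9 gf 48.9 F [ 1.1  5.5 -7.8] tool y [-0.172 -0.985 -0.001] x [ 0.985 -0.172 -0.002]
scene lid deg 38.25 fit 37.89 672
top lid deg 38.0 fit 38.42 2204
scene lid deg 38.25 fit 37.87 671
top lid deg 38.0 fit 38.37 2206
```

View pics/s6.png

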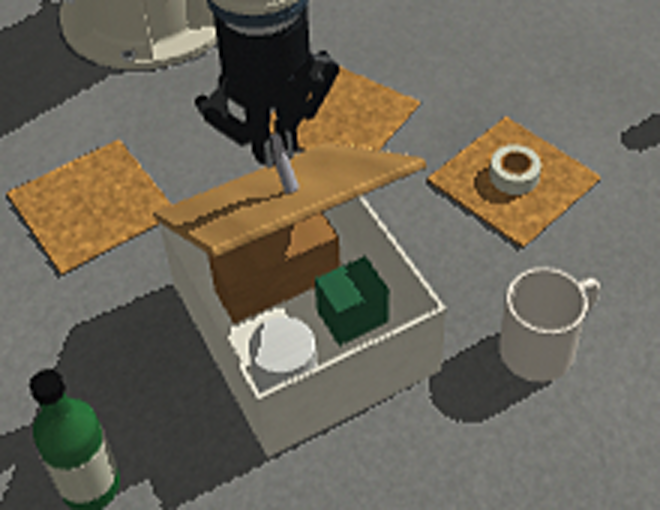

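Lid at 38–40°: the depth fit and the kinematics differ slightly, so I'll cross-check before trimming.

Run:
```python
from h import *
from scipy.optimize import least_squares
a=np.radians(-10)
for n in("scene","top","wrist"):
    p=eyes.capture(n); P=cloud(p,np.ones((384,512),bool))
    e=np.array([np.cos(a),np.sin(a)]); f=np.array([-e[1],e[0]]); Q=P[:,:2]-[444.8,-133]
    x=Q@e;y=Q@f;z=P[:,2]-110; t=np.radians(38.5)
    s=x*np.cos(t)+z*np.sin(t); w=-x*np.sin(t)+z*np.cos(t)
    i=(abs(y)<105)&(s>5)&(s<245)&(abs(w-10)<7)
    if i.sum()<200: print(n,i.sum());continue
    r=least_squares(lambda c:c[0]+c[1]*s[i]+c[2]*y[i]-w[i],[10,0,0],loss="soft_l1").x
    k=(abs(y)<105)&(abs(w-r[0]-r[1]*s-r[2]*y)<2.5)&(s<265)
    print(n,i.sum(),"angle",38.5+np.degrees(np.arctan(r[1])),r.round(3),"far s",np.percentile(s[k],99.5).round(1),"max z",(z[k].max()+110).round(1),"s range",np.percentile(s[k],1).round())
```

```text
scene 1178 angle 38.41323329948274 [ 1.1495e+01 -2.0000e-03  1.0000e-03] far s 252.2 max z 276.0 s range -191.0
top 3165 angle 38.58292992761099 [ 9.026e+00  1.000e-03 -3.000e-03] far s 251.6 max z 276.3 s range -188.0
wrist 95042 angle 38.45528167482911 [ 8.474e+00 -1.000e-03 -1.000e-03] far s 249.5 max z 273.5 s range 30.0
```

All three cameras agree on 38.5°, so I'll raise it by 1.5°.

>>> jog_arm(
  targets=[
    [[-1,0,-0.6],0,-1],
    [[-2,0,-1.3],0,-1],
    [[-3,0,-2],0,-1],
    [[-4,0,-2.6],0,-1],
    [[-4,0,-2.6],0,-1],
    [[-4,0,-2.6],0,-1],
    [[-4,0,-2.6],0,-1],
    [[-4,0,-2.6],0,-1],
    [[-4,0,-2.6],0,-1],
    [[-4,0,-2.6],0,-1],
  ],
)

```text
t: 21.45
tcp_pos: [535.6, -149.1, 241.5]
tool_rot: [[0.985, -0.172, -0.002], [-0.172, -0.985, 0.002], [-0.002, -0.001, -1.0]]
force: [1.4, 5.5, -7.4]
grip_width: 12.7
grasp_force: 48.7
```

Run:
```python
from h import *
from scipy.optimize import least_squares
a=np.radians(-10); to()
for n in("scene","top","wrist"):
    p=eyes.capture(n); P=cloud(p,np.ones((384,512),bool))
    e=np.array([np.cos(a),np.sin(a)]); f=np.array([-e[1],e[0]]); Q=P[:,:2]-[444.8,-133]
    x=Q@e;y=Q@f;z=P[:,2]-110; t=np.radians(39.5)
    s=x*np.cos(t)+z*np.sin(t); w=-x*np.sin(t)+z*np.cos(t)
    i=(abs(y)<105)&(s>5)&(s<245)&(abs(w-10)<7)
    r=least_squares(lambda c:c[0]+c[1]*s[i]+c[2]*y[i]-w[i],[10,0,0],loss="soft_l1").x
    print(n,"angle",39.5+np.degrees(np.arctan(r[1])))
```

```text
21.45 tcp [ 535.6 -149.1  241.5] w 12.7 gf 48.7 F [ 1.4  5.5 -7.4] tool y [-0.172 -0.985 -0.001] x [ 0.985 -0.172 -0.002]
scene angle 39.882573918652305
top angle 40.05330984199173
wrist angle 39.93396688760857
```

The lid is at 40° on all three cameras, the grip is steady and the arm is still. Handing in.

```bash
python3 -c "
from workcell import job
print(job.sign_off())"
```

```text
the job is handed in; nothing more can be done
None
```

The job is handed in: the roll was set down flat in the middle of the leftmost cork mat, the lid is held by the post at 40° (39.9–40.1° across the three cameras), and the mug, oil bottle and spice jar were left alone.

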